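# Hook the access panel into the drive caddy and bolt it shut

## Task

Close the chrome drive caddy over the memory sticks: tilt the blue panel so its yellow tongue hooks under the caddy's lip, lower the other edge until the panel lies flat and fully home (set it down, do not let it drop), then slide the orange-knobbed bolt fully shut over the panel's edge. Leave the canister, its lid, the fan and the tester where they are.

Things in the scene. Friction and masses are not known exactly. Their poses are not given: they have to be found in the camera images.
- caddy_seat (a point): Chrome drive caddy fixed to the bench, an open box 192 (x) x 122 mm with three green memory sticks inside. This point is the middle of the ledge that carries the panel, 30 mm above the bench: with the panel home, the centre of its underside is here and both have the same axes. z up, -x to the lip, +x to the bolt. The panel goes in only tilted, tongue first, at about 5 to 15 degrees.
- caddy_lip (a point): Middle of the lip's lower front edge, 62 mm in -x of the seat point, axes as the caddy. The lip's underside is 10 mm and its top 15 mm above the seat. Under it runs a slot 86 mm wide (43 mm each way in y) whose back is 12 mm in -x of this point; solid cheeks beside the slot have their faces 2 mm in +x of it, so only the tongue enters. The seated tongue reaches 10 mm under the lip.
- caddy_far_wall (a point): Middle of the top inner edge of the wall opposite the lip, 60 mm in +x of the seat point and 5 mm above the seat. The side walls' inner faces are at y = -53 and +53 mm. These walls are as high as the seated panel's top (flush, 35 mm above the bench). The seated panel has 2 mm of play at each end and 3 mm at each side.
- panel_grip (a point): Centre of the black upright grip rib on the middle of the loose blue panel (0.14 to 0.24 kg). Rib 50 mm long (panel x), 12 mm thick (y), 40 mm high; this point is 25 mm above the panel's underside, 20 mm below the rib's top. Axes: z up from the plate on the rib's side, -x to the yellow tongue. It starts flat on the bench, tongue roughly towards the robot.
- panel_tongue (a point): Middle of the lower end edge of the panel's yellow tongue: 72 mm in -x and 25 mm in -z from the rib's centre in the panel's axes. The tongue is 80 mm wide, 5 mm thick and continues the plate by 14 mm.
- bolt_knob (a point): Centre of the slide bolt's orange upright knob on the caddy's +x end: 12 mm thick (caddy x), 28 mm wide (y), 28 mm high, centre 56 mm above the bench. Push its free +x face towards -x. Under and behind it a bracket, 33 mm high above the bench, ends 18 mm in +x of the open knob's centre. The bolt's bar, 30 mm wide, 7.5 to 13.5 mm above the seat, reaches 28 mm in -x from here.
- bolt (a joint): Slide bolt: 0 = fully open, 0.024 m = fully shut against its stop (the bar then overlaps the seated panel by about 16 mm). Grows as the knob is pushed along the caddy's -x. Friction about 1.2 N, stays where it is left. It starts between 0 and 4 mm, clear of the panel's place.
- panel: The blue access panel as a whole, plate 116 (x) x 100 (y) x 5 mm; origin at the centre of the blue plate's underside, axes as for its grip.
- canister: Bystander: aluminium canister 84 mm across and 108 mm high with a steel funnel standing in it (148 mm in all); origin at the centre of its underside, z up. Leave alone.
- canister_lid: Bystander: knurled aluminium lid, 88 mm across, 18 mm high, on the bench; origin under its centre. Leave alone.
- fan: Bystander: black plastic laptop fan 80 x 80 x 14 mm; origin under its centre. Leave alone.
- tester: Bystander: red plastic handheld tester 66 x 130 x 36 mm; origin under its centre. Leave alone.
Not all that is in view belongs to the job. There is more than one size of the panel; the job needs the largest.

How it is judged:
By the outcome, as a careful person would: the job done as asked, in the order asked, and still so for the second after the job is handed in, with the robot touching nothing.
It also fails if it takes over 56 s, if anything falls off the work surface, if the arm or the gripper's body presses on something with over 40 N, if the wrist force passes 120 N, or if a joint passes its speed limit or range.

## Robot

A 6-joint arm with a two-finger parallel gripper is mounted at the origin on the work surface. World frame = base frame: x ahead of the robot, y to its left, z up, the work surface at z = 0. Lengths are in m, angles in rad, forces in N, time in s.
With the tool pointing down it reaches from about 0.35 to 0.85 m from the base axis. Payload 8.1 kg.
Tool frame: the origin (TCP) lies on the mounting face of the last link; the fingertips stand 186 mm ahead of it and the grasp point (between the pads) lies 167 mm ahead of it (grip_point_offset is the distance from the TCP to the grasp point, in m); z points along the fingers, y is the direction in which the jaws open and shut (so a half turn about z gives the same grasp; the last joint's range is limited). The gripper opens to 93 mm and grips with 3 to 60 N. Pads are 15 mm wide; open, the fingers measure 128 mm over their backs; the gripper's body (75 mm by 188 mm) begins 65 mm behind the grasp point.
Start: joints at [1.112, 0.13, 1.488, -0, 1.523, -0.085], TCP at [0.219, 0.559, 0.405] pointing down, gripper open.
Joint ranges: [-2.96, 2.96], [-0.89, 2.26], [0.02, 2.5], [-1.34, 4.48], [0, 2.73], [-2.66, 2.66]. Speed limits (rad/s): [2.39, 2.39, 2.79, 3.14, 3.14, 3.14].

## Interface

Orientations are given as a rotation vector (axis times angle).
In Python, from plant import read_state, read_camera, close_job, grip_point_offset gives the robot as it stands.
- The arm moves only by the shell command python3 -m creep 'ROWS' [OPENING] [FORCE]. ROWS is JSON, a list of rows, each a list of 2 entries, a list of its own where there are three numbers: the shift along the tool's x, y, z in cm, then the turn, a rotation vector about the tool's x, y, z in degrees. In form: [[[tx, ty, tz], [rx, ry, rz]], ...]. A call has 1 to 12 rows; each row shifts and turns the commanded pose from where the row before left it, along the tool's axes as they then stand; what a row does not reach is not made up. A row lasts 1/12 s, in which the tool goes at most 41.7 mm and 7.16 degrees, less where a joint would pass 70% of its speed; a pose out of reach is approached as far as the arm can. A call is refused whole if a number of a shift passes 4.17 or a number of a turn 7.16, either way. A call with a gripper value outside its range is refused whole. OPENING is the opening in per cent of the stroke, from 0 (shut) to 100 (fully open), set as the call begins (- or left out, the last holds). The fingers move at their own pace and stop on an object; FORCE is the grip in N (left out, the last holds). Time passes only in rows, so rows that do not move let the fingers close. It gives the time, the measured TCP pose, the force and the opening at its end, in the units of the state.
- read_state(): the state, without advancing time (a new reading comes with each control period).
- read_camera(name): name is "scene" or "top" or "wrist"; returns a dict with "img" (420x560x3 uint8, red, green, blue), "K" (3x3 intrinsics, pixels), "T" (4x4, takes a point from camera to world coordinates). Camera axes: x right, y down, z forward; pixel columns grow to the right and rows downward; lengths in m; the calibration is good to about 2 mm. A picture is of the moment at which its call begins. There is no depth.
- close_job(): hands the job in, once; it reports no verdict.
The state is a dict: "t": time; "q": joint angles; "dq": joint speeds; "joint_torque": joint torques, N m; "tool_pos": TCP position; "orientation": TCP orientation; "force": force on the tool from outside, world axes, zero at the start; "wrist_torque": the same for the moment, N m; "opening": finger opening in m.
Only numpy, scipy, OpenCV 4.12 (cv2) and the standard library are available. Lean on these libraries where they do the work, as an engineer would, in place of code of your own. Each camera call takes 0.05 s, during which the arm holds its last target.

## Working session

There is one attempt and no reset: what is moved stays moved. The work goes in short steps, Python scripts to look and compute and a shell command to move; the robot and the scene stay as the last step left them, time stands still between calls to the robot, and variables do not carry over. Pictures are saved under pics/ and viewed, and the job is handed in when it is done.

```bash
ls; mkdir -p pics
python3 - <<'E'
from plant import *
import cv2
print(read_state(), grip_point_offset)
for n in ("scene","top","wrist"):
    c=read_camera(n); cv2.imwrite(f"pics/{n}0.png",c["img"][:,:,::-1]); print(n,c["K"].tolist(),c["T"].round(4).tolist())
E
```

```text
pics
{'t': 0.0, 'q': array([ 1.11161291e+00,  1.31134108e-01,  1.48928983e+00, -4.87350236e-05,
        1.52301353e+00, -8.53921838e-02]), 'dq': array([ 0.00034457, -0.00265748,  0.00219642,  0.00038907, -0.0007806 ,
       -0.00207607]), 'joint_torque': array([-1.58404259e-04, -5.59846902e+01, -4.91754019e+01,  7.67990830e-02,
        3.54353024e-02, -1.34267912e-04]), 'tool_pos': array([0.21896591, 0.55836162, 0.40369751]), 'orientation': array([-5.83650299e-01, -3.08644233e+00,  2.81124033e-03]), 'force': array([-0.6984738 , -0.0146467 , -0.34605765]), 'wrist_torque': array([0.0529843 , 0.01723781, 0.01764763]), 'opening': 0.09314213731483431} 0.1673
scene [[477.13752930144966, 0.0, 285.7015931621276], [0.0, 477.13752930144966, 204.7324279374172], [0.0, 0.0, 1.0]] [[0.8468, 0.4466, -0.289, 1.0082], [0.5318, -0.7197, 0.4462, -0.6187], [-0.0087, -0.5315, -0.847, 1.2564], [0.0, 0.0, 0.0, 1.0]]
top [[410.96879250596487, 0.0, 272.29195806139506], [0.0, 410.96879250596487, 216.39484206557614], [0.0, 0.0, 1.0]] [[0.0272, -0.9859, 0.1652, 0.3904], [-0.9995, -0.024, 0.0217, -0.0149], [-0.0174, -0.1657, -0.986, 1.3919], [0.0, 0.0, 0.0, 1.0]]
wrist [[344.7261357946478, 0.0, 271.16141674605666], [0.0, 344.7261357946478, 208.9574112737498], [0.0, 0.0, 1.0]] [[0.366, 0.8992, 0.2398, 0.1521], [0.9306, -0.3532, -0.0959, 0.5844], [-0.0016, 0.2582, -0.9661, 0.3842], [0.0, 0.0, 0.0, 1.0]]
```

View pics/scene0.png

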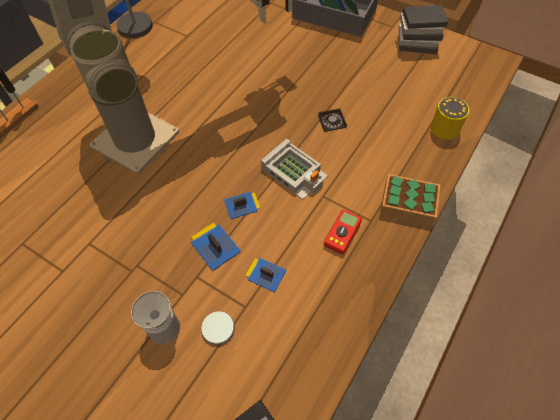

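View pics/top0.png

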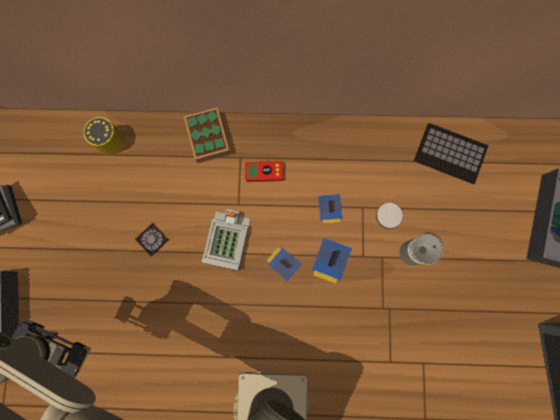

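View pics/wrist0.png

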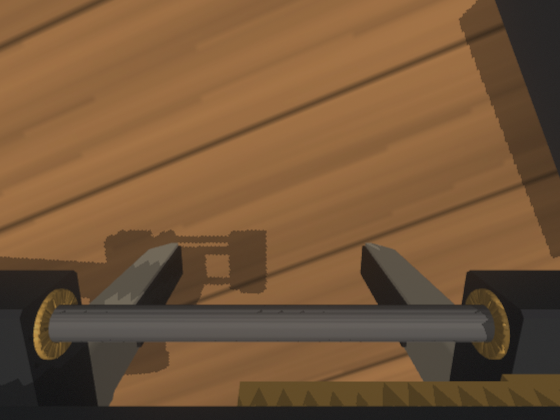

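The scene image shows three blue panels: top (332,259), (331,208) and (285,263). The largest is (332,259), or scene (215,243). I'll confirm that in a crop.

```bash
cat > h.py <<'E'
from plant import *
import cv2, numpy as np
from scipy.spatial.transform import Rotation as R
def ray(c,uv):
    d=np.linalg.inv(c["K"])@np.array([uv[0],uv[1],1.]); return c["T"][:3,3], c["T"][:3,:3]@d
def onz(c,uv,z):
    o,d=ray(c,uv); return o+d*(z-o[2])/d[2]
def tri(cs,uvs):
    A=np.zeros((3,3));b=np.zeros(3)
    for c,u in zip(cs,uvs):
        o,d=ray(c,u); d/=np.linalg.norm(d); P=np.eye(3)-np.outer(d,d); A+=P; b+=P@o
    X=np.linalg.solve(A,b)
    return X,[np.linalg.norm(np.cross(X-ray(c,u)[0],ray(c,u)[1]/np.linalg.norm(ray(c,u)[1]))) for c,u in zip(cs,uvs)]
def proj(c,X):
    p=np.linalg.inv(c["T"])@np.append(X,1); p=c["K"]@p[:3]; return p[:2]/p[2]
def save(name,img,crop=None,s=1):
    if crop: x0,y0,x1,y1=crop; img=img[y0:y1,x0:x1]
    cv2.imwrite(f"pics/{name}.png",cv2.resize(img[:,:,::-1],None,fx=s,fy=s,interpolation=cv2.INTER_CUBIC))
E
python3 - <<'E'
from h import *
t=read_camera("top"); s=read_camera("scene")
a=cv2.resize(t["img"][180:300,190:360],None,fx=4.5,fy=4.5,interpolation=cv2.INTER_CUBIC)
save("topc",a)
save("scenec",s["img"],(180,130,340,290),3.7)
for n,c in(("top",t),("scene",s)):
    hsv=cv2.cvtColor(c["img"],cv2.COLOR_RGB2HSV)
    for nm,lo,hi in(("blue",(100,120,40),(125,255,255)),("yellow",(22,180,120),(34,255,255)),("orange",(5,200,180),(16,255,255))):
        m=cv2.inRange(hsv,lo,hi)
        for k in cv2.findContours(m,cv2.RETR_EXTERNAL,cv2.CHAIN_APPROX_NONE)[0]:
            if cv2.contourArea(k)>15: print(n,nm,cv2.contourArea(k),np.round(cv2.minAreaRect(k)[0],1),np.round(cv2.boxPoints(cv2.minAreaRect(k)),1).tolist())
E
```

```text
top blue 369.0 [331.6 258.9] [[312.6000061035156, 269.1000061035156], [324.0, 238.60000610351562], [350.6000061035156, 248.60000610351562], [339.20001220703125, 279.1000061035156]]
top blue 30.0 [555.8 229.8] [[549.7999877929688, 228.8000030517578], [552.5, 224.6999969482422], [561.7999877929688, 230.8000030517578], [559.0, 235.0]]
top blue 53.5 [331.3 214.9] [[321.6000061035156, 212.89999389648438], [340.6000061035156, 211.5], [341.0, 217.0], [322.0, 218.39999389648438]]
top blue 42.5 [328.6 197.8] [[318.79998779296875, 196.3000030517578], [338.0, 194.89999389648438], [338.29998779296875, 199.3000030517578], [319.1000061035156, 200.60000610351562]]
top yellow 51.5 [324.7 276.9] [[313.5, 274.3999938964844], [314.70001220703125, 271.20001220703125], [336.0, 279.5], [334.70001220703125, 282.70001220703125]]
top yellow 15.5 [104.2 137.9] [[90.0, 143.0], [112.0, 125.0], [118.30000305175781, 132.6999969482422], [96.30000305175781, 150.6999969482422]]
scene blue 274.5 [266.5 274.5] [[248.0, 279.0], [259.0, 257.0], [285.0, 270.0], [274.0, 292.0]]
scene blue 1082.5 [215.5 246.5] [[191.100006
[... 737 characters left out ...]
ow 45.5 [251.5 267.2] [[245.1999969482422, 275.0], [255.0, 257.79998779296875], [257.79998779296875, 259.3999938964844], [248.0, 276.6000061035156]]
scene yellow 75.0 [203.  230.8] [[190.89999389648438, 236.3000030517578], [213.10000610351562, 222.10000610351562], [215.1999969482422, 225.3000030517578], [192.89999389648438, 239.5]]
scene yellow 26.0 [255.7 200.3] [[251.6999969482422, 193.10000610351562], [254.1999969482422, 192.1999969482422], [259.70001220703125, 207.39999389648438], [257.20001220703125, 208.3000030517578]]
scene yellow 47.0 [452.6 110.4] [[435.5, 116.30000305175781], [439.1000061035156, 98.4000015258789], [469.70001220703125, 104.5], [466.1000061035156, 122.4000015258789]]
```

View pics/topc.png

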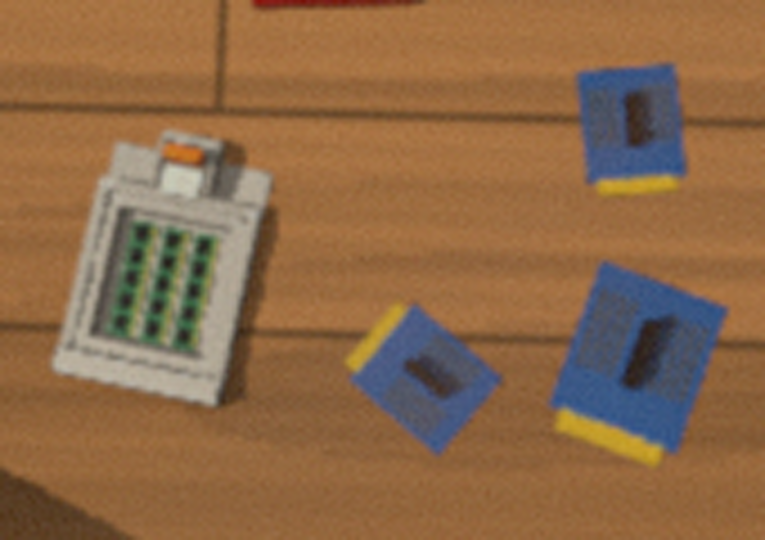

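View pics/scenec.png

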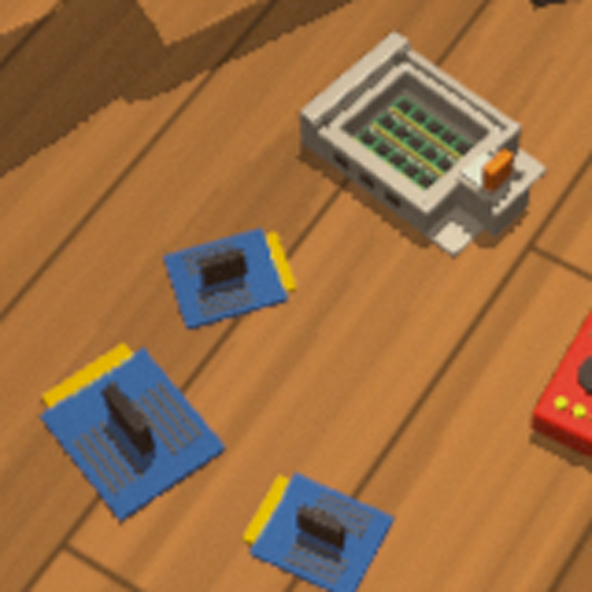

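The enlarged crop confirms the largest panel at top (332,259) and scene (215,246): plate and tongue are clearly bigger than the other two, and its tongue faces the robot. The caddy is at top (226,242), with the orange knob on its upper (+x) side. Next, coarse positions.

Run:
```python
from h import *
t=read_camera("top"); s=read_camera("scene")
P=lambda n,a,b:print(n,[x.round(4) if hasattr(x,'round') else x for x in tri([t,s],[a,b])[0:1]],np.round(tri([t,s],[a,b])[1],4))
P("panelcentre",(331.6,258.9),(215.5,246.5))
P("tongue",(324.7,276.9),(203,230.8))
f=lambda x,y:(190+x/4.5,180+y/4.5)
g=lambda x,y:(180+x/3.7,130+y/3.7)
P("knobtop",f(183,152),g(498,162))
P("rib top centre",f(655,335),g(125,405))
P("caddy corner -x,+y",f(53,370),g(301,113))
P("caddy corner -x -y",f(218,404),g(398,36))
c=[onz(t,f(*p),.005) for p in((603,262),(727,310),(677,453),(553,405))]
print(np.round(c,4)); 
d=(c[0]+c[1]-c[2]-c[3])/2; print("panel yaw",np.degrees(np.arctan2(d[1],d[0])),np.linalg.norm(d), "ctr",sum(c)/4)
c=[onz(t,f(*p),.045) for p in((53,362),(218,400))]
print(np.round(c,4)); d=c[0]-c[1]; print("caddy yaw",np.degrees(np.arctan2(-d[0],d[1])),np.linalg.norm(d))
st=read_state(); print(R.from_rotvec(st["orientation"]).as_matrix().round(3), np.array(proj(t,st["tool_pos"])))
```

```text
panelcentre [array([ 0.4823, -0.1888,  0.0013])] [0.0013 0.0013]
tongue [array([ 0.421 , -0.1664,  0.0044])] [0.0024 0.0024]
knobtop [array([0.6177, 0.1509, 0.0653])] [0.0004 0.0004]
rib top centre [array([ 0.4921, -0.1943,  0.0644])] [0.0023 0.0023]
caddy corner -x,+y [array([ 0.4298,  0.2153, -0.0376])] [0.0522 0.0522]
caddy corner -x -y [array([0.471 , 0.141 , 0.1335])] [0.0472 0.0472]
[[ 0.5521 -0.1614  0.005 ]
 [ 0.5183 -0.2542  0.005 ]
 [ 0.4116 -0.2169  0.005 ]
 [ 0.4444 -0.1251  0.005 ]]
panel yaw -18.96010321345827 0.11338923952299387 ctr [ 0.4816071  -0.18939956  0.005     ]
[[0.4642 0.2416 0.045 ]
 [0.44   0.1203 0.045 ]]
caddy yaw -11.297309542068941 0.12373843273837182
[[-0.931  0.365 -0.   ]
 [ 0.365  0.931 -0.   ]
 [ 0.    -0.    -1.   ]] [ 31.72796712 353.19918131]
```

```bash
python3 -m creep '[[[-1.5,-0.8,0],[0,0,0]],[[-3.4,-1.7,0],[0,0,0]],[[-3.6,-1.8,0],[0,0,0]],[[-3.6,-1.8,0],[0,0,0]],[[-3.6,-1.8,0],[0,0,0]],[[-3.6,-1.8,0],[0,0,0]],[[-3.6,-1.8,0],[0,0,0]],[[-3.6,-1.8,0],[0,0,0]],[[-3.6,-1.8,0],[0,0,0]],[[-3.6,-1.8,0],[0,0,0]],[[-3.6,-1.8,0],[0,0,0]],[[-3.6,-1.8,0],[0,0,0]]]' 100; python3 -m creep '[[[-3.5,-1.8,0],[0,0,0]],[[-3,-1.7,0],[0,0,-5]],[[-0.5,-0.5,0],[0,0,-5.4]],[[0,0,0],[0,0,0]],[[0,0,0],[0,0,0]]]'
python3 - <<'E'
from h import *
c=read_camera("wrist"); save("w1",c["img"]); np.save("w1.npy",c,allow_pickle=True)
E
```

```text
t: 1.35
tool_pos: [0.526, 0.2166, 0.405]
orientation: [0.584, 3.086, 0.001]
force: [0.2, 0.7, 0.7]
opening: 0.0929
t: 1.77
tool_pos: [0.5761, 0.1555, 0.4045]
orientation: [-0.308, -3.126, -0.0]
force: [-0.9, 0.9, -0.5]
opening: 0.0927
```

View pics/w1.png

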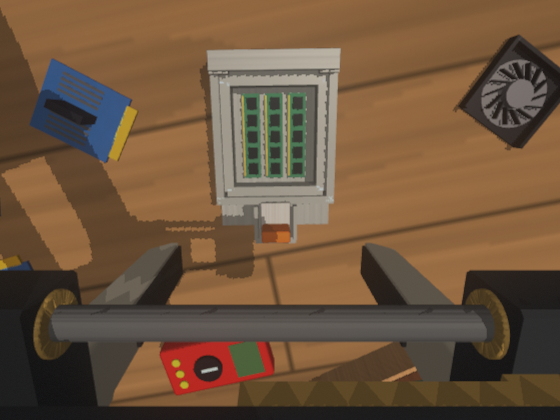

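The picture shows the caddy square on: lip at rows 50-70, open interior (235-317, 85-190), orange knob at (275,236). It also shows a small decoy panel at upper left and the tester at the bottom. A second view on the way to the panel will let me triangulate.

```bash
python3 -m creep '[[[-0.2,-2,0],[0,0,0]],[[-0.4,-4,0],[0,0,0]],[[-0.2,-2,0],[0,0,0]],[[0,0,0],[0,0,0]],[[0,0,0],[0,0,0]]]'
python3 - <<'E'
from h import *
c=read_camera("wrist"); save("w2",c["img"]); np.save("w2.npy",c,allow_pickle=True)
E
python3 -m creep '[[[-0.2,-2,0],[0,0,0]],[[-0.4,-3.8,0],[0,0,0]],[[-0.4,-3.9,0],[0,0,0]],[[-0.4,-3.9,0],[0,0,0]],[[-0.4,-3.9,0],[0,0,0]],[[-0.4,-3.9,0],[0,0,0]],[[-0.3,-3.5,0],[0,0,0]],[[-0.2,-2.5,0],[0,0,3.7]],[[0,-1,0],[0,0,4]],[[0,0,0],[0,0,0]],[[0,0,0],[0,0,0]]]'
python3 - <<'E'
from h import *
c=read_camera("wrist"); save("w3",c["img"]); np.save("w3.npy",c,allow_pickle=True)
E
```

```text
t: 2.23
tool_pos: [0.5681, 0.0764, 0.4051]
orientation: [0.305, 3.126, 0.001]
force: [-0.1, 1.2, 0.2]
opening: 0.0931
t: 3.2
tool_pos: [0.5408, -0.2068, 0.4046]
orientation: [-0.508, -3.1, -0.001]
force: [0.6, 0.0, -0.8]
opening: 0.0931
```

View pics/w2.png

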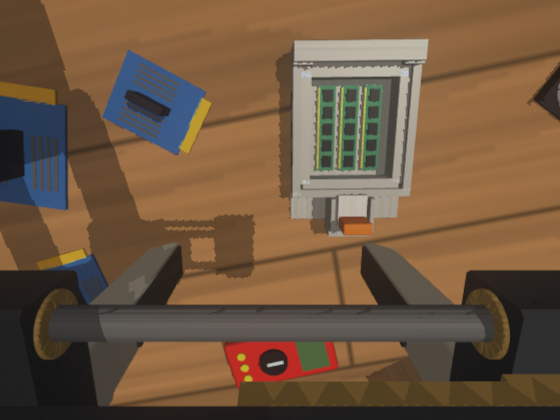

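View pics/w3.png

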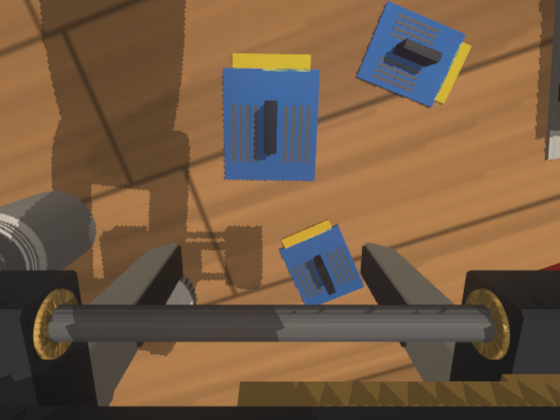

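The panel sits at (222-320, 54-181) with its tongue at the top and rib at (270,127). It is almost square to the tool, and the canister is on the left at (40,230). Now to measure by contours.

```bash
cat > m.py <<'E'
from h import *
L=lambda n:np.load(n+".npy",allow_pickle=True).item()
def quad(m,minA=300):
    out=[]
    for k in cv2.findContours(m,cv2.RETR_EXTERNAL,cv2.CHAIN_APPROX_NONE)[0]:
        if cv2.contourArea(k)>minA: out.append((cv2.contourArea(k),cv2.minAreaRect(k)))
    return sorted(out,key=lambda a:-a[0])
E
python3 - <<'E'
from m import *
c=L("w3"); hsv=cv2.cvtColor(c["img"],cv2.COLOR_RGB2HSV)
b=cv2.inRange(hsv,(100,120,40),(125,255,255)); b[:, :200]=0; b[:,345:]=0; b[200:]=0
y=cv2.inRange(hsv,(20,150,100),(34,255,255)); y[:, :200]=0; y[:,345:]=0; y[120:]=0
b=cv2.morphologyEx(b,cv2.MORPH_CLOSE,np.ones((5,5)))
for n,m in(("b",b),("y",y)):
    A,r=quad(m)[0]; p=cv2.boxPoints(r); print(n,r)
    w=np.array([onz(c,q,.005) for q in p]); print(np.round(w,4).tolist(),"ctr",w.mean(0).round(4),"sides",np.round([np.linalg.norm(w[0]-w[1]),np.linalg.norm(w[1]-w[2])],4))
    for i in(0,1): d=w[i]-w[i+1]; print(np.degrees(np.arctan2(d[1],d[0])))
save("w3c",c["img"],(210,40,340,190),4)
c=L("w1");save("w1c",c["img"],(195,35,355,255),3.6/1.4)
st=read_state();M=R.from_rotvec(st["orientation"]).as_matrix();print(M.round(4),st["tool_pos"])
E
```

```text
b ((270.5, 124.0), (110.0, 95.0), 90.0)
[[0.4119, -0.2155, 0.005], [0.4432, -0.1228, 0.005], [0.553, -0.1557, 0.005], [0.5191, -0.256, 0.005]] ctr [ 0.4818 -0.1875  0.005 ] sides [0.0978 0.1146]
-108.65328487701579
163.35000497662287
y ((271.00872802734375, 60.59801483154297), (78.28585052490234, 14.887785911560059), 1.2453643083572388)
[[0.4131, -0.2064, 0.005], [0.4, -0.2012, 0.005], [0.427, -0.1262, 0.005], [0.4404, -0.1306, 0.005]] ctr [ 0.4201 -0.1661  0.005 ] sides [0.0141 0.0797]
-21.68481960950645
-109.80149087866268
[[-9.482e-01  3.178e-01  1.000e-04]
 [ 3.178e-01  9.482e-01  7.000e-04]
 [ 1.000e-04  7.000e-04 -1.000e+00]] [ 0.54085305 -0.20632709  0.40469155]
```

View pics/w3c.png

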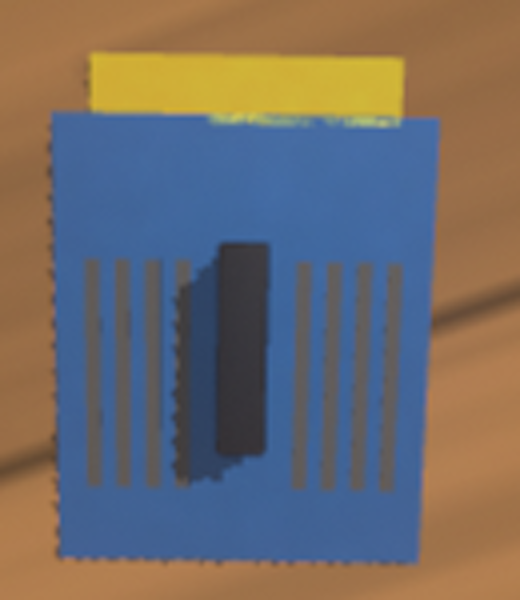

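View pics/w1c.png

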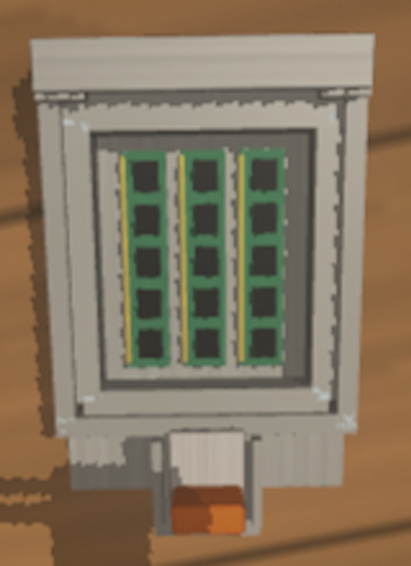

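Run:
```python
from m import *
c=L("w3"); f=lambda x,y:(210+(x+.5)/4-.5,40+(y+.5)/4-.5)
q=lambda z,*ps:np.array([onz(c,f(*p),z) for p in ps])
pl=q(.005,(52,113),(440,119),(418,562),(60,557)); rb=q(.045,(219,242),(269,242),(265,455),(215,455)); tg=q(.005,(90,53),(404,57))
for n,w in(("plate",pl),("rib",rb)):
    d=w[0]+w[1]-w[2]-w[3]; e=w[0]+w[3]-w[1]-w[2]
    print(n,w.mean(0).round(4),"len",np.linalg.norm(d)/2,np.linalg.norm(e)/2,"yaw",np.degrees(np.arctan2(-d[1],-d[0])),np.degrees(np.arctan2(e[0],-e[1])))
print(tg.mean(0))
c=L("w2");save("w2c",c["img"],(275,28,435,248),3.6/1.4)
```

```text
plate [ 0.4818 -0.1878  0.005 ] len 0.11548614088309588 0.09984330567520992 yaw -19.63094431037728 -19.47921063505466
rib [ 0.4816 -0.1878  0.045 ] len 0.04976169700386942 0.01200186591296288 yaw -19.809561841256993 -18.660990937155663
[ 0.4137407  -0.16354613  0.005     ]
```

View pics/w2c.png

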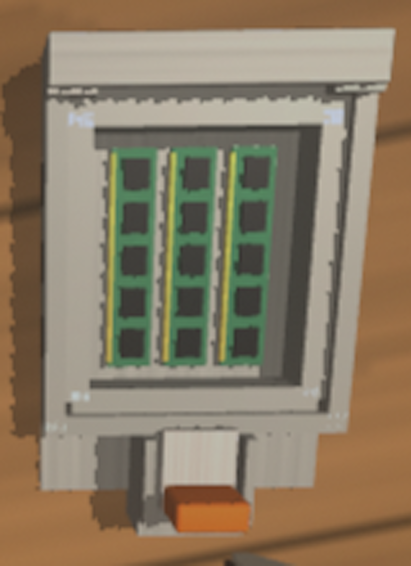

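Run:
```python
from m import *
a=L("w1");b=L("w2");k=3.6/1.4
f=lambda p:(195+(p[0]+.5)/k-.5,35+(p[1]+.5)/k-.5); g=lambda p:(275+(p[0]+.5)/k-.5,28+(p[1]+.5)/k-.5)
D={}
for n,p,q in [("lipback+y?",(374,35),(394,29)),("lipback-y?",(31,40),(51,31)),("lipfrontR",(372,90),(388,88)),("endR",(354,431),(347,430)),("endL",(57,432),(45,435)),
 ("innerfarR",(329,412),(322,410)),("innerfarL",(78,414),(69,412)),
 ("knobtopfar L",(172,533),(178,530)),("knobtopfar R",(243,531),(248,529)),("knobtopnear L",(173,505),(176,503)),("knobtopnear R",(243,505),(246,502)),("barTL",(170,433),(163,430)),("barTR",(243,433),(239,430))]:
    X,e=tri([a,b],[f(p),g(q)]); D[n]=X; print(n,X.round(4),np.round(e,4))
def yaw(l,r): d=D[r]-D[l]; return np.degrees(np.arctan2(-d[0],d[1])),np.linalg.norm(d)
print(yaw("lipback-y?","lipback+y?"),yaw("endL","endR"),yaw("innerfarL","innerfarR"),yaw("knobtopfar L","knobtopfar R"))
# fixed-height checks
for c,h in((a,lambda i:f(i)),): pass
def on(c,p,z): return onz(c,p,z).round(4)
print("lip back z.045",on(a,f((31,40)),.045),on(a,f((374,35)),.045),on(b,g((51,31)),.045),on(b,g((394,29)),.045))
print("innerfar .035",on(a,f((78,414)),.035),on(a,f((329,412)),.035),on(b,g((69,412)),.035),on(b,g((322,410)),.035))
print("end .035",on(a,f((57,432)),.035),on(a,f((354,431)),.035),on(b,g((45,435)),.035),on(b,g((347,430)),.035))
print("lipfront .045",on(a,f((38,97)),.045),on(a,f((372,90)),.045),on(b,g((388,88)),.045))
print("knobtop .07",on(a,f((208,519)),.07),on(b,g((212,516)),.07))
save("w1l",a["img"],(200,40,350,110),5.2); save("w1k",a["img"],(210,180,340,250),5.8)
```

```text
lipback+y? [0.4586 0.2431 0.0436] [0.0001 0.0001]
lipback-y? [0.4367 0.1239 0.0469] [0.0004 0.0004]
lipfrontR [0.4771 0.2398 0.0431] [0.0005 0.0005]
endR [0.6013 0.2147 0.0402] [0.0001 0.0001]
endL [0.5808 0.0964 0.0331] [0.0009 0.0009]
innerfarR [0.592  0.2063 0.0384] [0.0001 0.0001]
innerfarL [0.5734 0.1073 0.0367] [0. 0.]
knobtopfar L [0.6178 0.1377 0.0724] [0.0001 0.0001]
knobtopfar R [0.6232 0.1639 0.0703] [0.0001 0.0001]
knobtopnear L [0.6096 0.1396 0.0651] [0.0001 0.0001]
knobtopnear R [0.6147 0.1657 0.0648] [0.0001 0.0001]
barTL [0.587  0.1425 0.0417] [0.0003 0.0003]
barTR [0.5916 0.171  0.0463] [0.0002 0.0002]
(np.float64(-10.425327966604488), np.float64(0.12118722786608059)) (np.float64(-9.865332177973192), np.float64(0.1203204552560738)) (np.float64(-10.590305131745856), np.float64(0.1007309583246968)) (np.float64(-11.639614539464324), np.float64(0.026790993245466084))
lip back z.045 [0.4367 0.1237 0.045 ] [0.4589 0.2428 0.045 ] [0.436  0.1242 0.045 ] [0.4587 0.2425 0.045 ]
innerfar .035 [0.5738 0.107  0.035 ] [0.5929 0.2067 0.035 ] [0.5738 0.1074 0.035 ] [0.5928 0.2075 0.035 ]
end .035 [0.5794 0.0969 0.035 ] [0.6027 0.2154 0.035 ] [0.5812 0.0963 0.035 ] [0.603  0.2166 0.035 ]
lipfront .045 [0.4555 0.1215 0.045 ] [0.4767 0.2394 0.045 ] [0.4777 0.2389 0.045 ]
knobtop .07 [0.6159 0.1519 0.07  ] [0.6156 0.1514 0.07  ]
```

View pics/w1l.png

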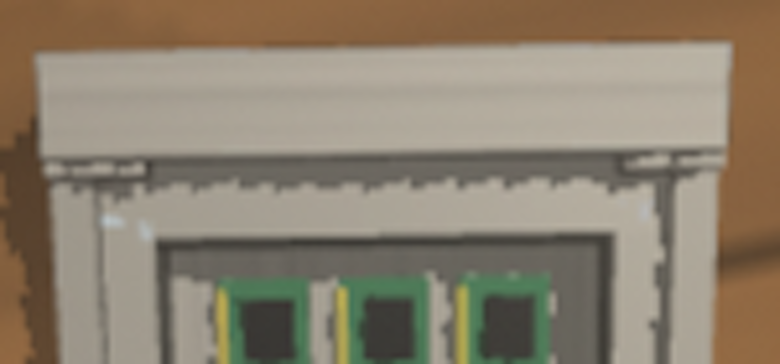

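View pics/w1k.png

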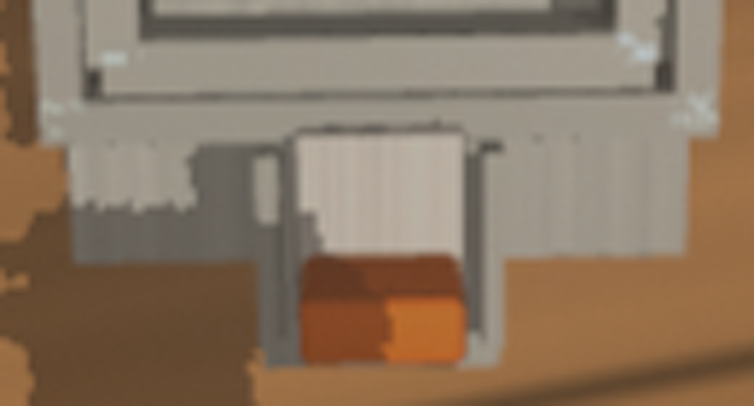

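Panel measured at (0.4817, -0.1878), yaw -19.5°. Its plate comes out at 115.5x99.8 mm and its rib at 49.8x12.0 mm, both matching the text. The caddy seat is about (0.526, 0.1686), yaw -10.8°: lip height is 44-47 mm (expected 45) and knob top 65-72 mm (expected 70). I'll descend halfway over the rib and look again.

```bash
python3 -m creep '[[[1,0,1],[0,0,1]],[[2.2,0,3.4],[0,0,0]],[[2.2,-0.1,3.4],[0,0,0]],[[0.8,0,1.7],[0,0,0]],[[0,0,0.5],[0,0,0]],[[0,0,0],[0,0,0]],[[0,0,0],[0,0,0]]]' 60
python3 - <<'E'
from h import *
c=read_camera("wrist"); save("w4",c["img"]); np.save("w4.npy",c,allow_pickle=True)
E
```

```text
t: 3.83
tool_pos: [0.4828, -0.1876, 0.3063]
orientation: [0.534, 3.093, -0.001]
force: [-0.1, -0.3, 0.8]
opening: 0.0567
```

View pics/w4.png

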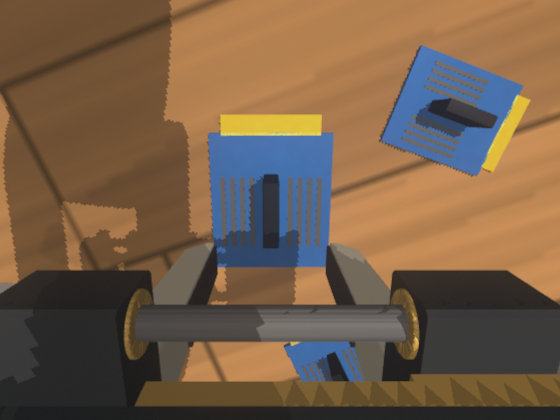

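The rib top shows at (263-279, 174-248), centred between the jaws (finger tips at 217 and 327, so midpoint 272).

Run:
```python
from m import *
a=L("w3");b=L("w4"); f=lambda x,y:(210+(x+.5)/4-.5,40+(y+.5)/4-.5)
for n,p,q in(("ribTL",(219,242),(263.5,174)),("ribTR",(269,242),(278.5,174)),("ribBR",(265,455),(278.5,248)),("ribBL",(215,455),(263.5,248)),("plTL",(52,113),(208,134)),("plTR",(440,119),(333,133)),("plBL",(60,557),(211,267)),("plBR",(418,562),(328,267)),("tgTL",(90,53),(220.5,114)),("tgTR",(404,57),(322,114))):
    X,e=tri([a,b],[f(*p),q]); print(n,X.round(4),np.round(e,4))
w=np.array([onz(b,q,.045) for q in((263.5,174),(278.5,174),(278.5,248),(263.5,248))]);print(w.mean(0))
w=np.array([onz(b,q,.005) for q in((208,134),(333,133),(328,267),(211,267))]);print(w.mean(0))
print(read_state()["tool_pos"])
```

```text
ribTL [ 0.455  -0.1847  0.0148] [0.0003 0.0003]
ribTR [ 0.459  -0.1731  0.0159] [0.0001 0.0001]
ribBR [ 0.507  -0.1906  0.045 ] [0.0001 0.0001]
ribBL [ 0.5033 -0.2017  0.0443] [0.0004 0.0004]
plTL [ 0.4114 -0.2151  0.0093] [0. 0.]
plTR [ 0.4441 -0.1217  0.006 ] [0.0001 0.0001]
plBL [ 0.5183 -0.2548  0.0088] [0.0015 0.0015]
plBR [ 0.5522 -0.1601  0.0084] [0.0003 0.0003]
tgTL [ 0.4002 -0.2012  0.003 ] [0.0002 0.0002]
tgTR [ 0.4272 -0.1259  0.0068] [0.0002 0.0002]
[ 0.47876923 -0.18654466  0.045     ]
[ 0.48212234 -0.18868813  0.005     ]
[ 0.48307968 -0.18802715  0.3070174 ]
```

```bash
python3 -m creep '[[[0,0,1],[0,0,0]],[[0.1,0,2.5],[0,0,0]],[[0,0,2.8],[0,0,0]],[[0,0,2.5],[0,0,0]],[[0,0,1.4],[0,0,0]],[[0,0,0.8],[0,0,0]],[[0,0,0],[0,0,0]],[[0,0,0],[0,0,0]]]'; python3 -m creep '[[[0,0,0],[0,0,0]],[[0,0,0],[0,0,0]],[[0,0,0],[0,0,0]],[[0,0,0],[0,0,0]],[[0,0,0],[0,0,0]],[[0,0,0],[0,0,0]]]' 0 40
```

```text
t: 4.55
tool_pos: [0.4812, -0.1881, 0.1954]
orientation: [0.538, 3.094, -0.0]
force: [0.5, -0.3, -0.7]
opening: 0.0557
t: 5.05
tool_pos: [0.4807, -0.1879, 0.195]
orientation: [0.538, 3.095, -0.0]
force: [-0.5, 0.5, 0.8]
opening: 0.0204
```

```bash
python3 -m creep '[[[0,0,0],[0,0,0]],[[0,0,0],[0,0,0]],[[0,0,0],[0,0,0]],[[0,0,0],[0,0,0]]]'; python3 -m creep '[[[0,0,-0.5],[0,0,0]],[[0,0,-1],[0,0,0]],[[0,0,-1.5],[0,0,0]],[[0,0,-1],[0,0,0]],[[0,0,0],[0,0,0]],[[0,0,0],[0,0,0]]]'
python3 - <<'E'
from h import *
c=read_camera("wrist"); save("w5",c["img"]); np.save("w5.npy",c,allow_pickle=True)
print(read_state())
E
```

```text
t: 5.38
tool_pos: [0.4806, -0.1878, 0.1948]
orientation: [0.538, 3.095, 0.0]
force: [-0.8, -0.2, 1.8]
opening: 0.0119
t: 5.88
tool_pos: [0.481, -0.1881, 0.2358]
orientation: [0.537, 3.093, -0.001]
force: [0.1, 0.0, -1.2]
opening: 0.0116
{'t': 5.9333, 'q': array([-4.71996782e-01,  5.72115318e-02,  1.88922260e+00, -2.15857276e-05,
        1.19448018e+00, -1.69865328e+00]), 'dq': array([-1.71919967e-03,  1.53970917e-02,  1.66910286e-02, -6.19598339e-05,
       -2.39077646e-03,  5.71723028e-04]), 'joint_torque': array([-7.08339445e-03, -4.90255451e+01, -4.59955716e+01, -2.46327632e-02,
        6.39026170e-02, -1.98741322e-04]), 'tool_pos': array([ 0.48058733, -0.18784944,  0.23491067]), 'orientation': array([ 5.37787761e-01,  3.09456854e+00, -3.44869467e-04]), 'force': array([ 0.66864859,  0.69114871, -2.37427477]), 'wrist_torque': array([ 0.04991586, -0.01382938,  0.00910106]), 'opening': 0.011663164093454251}
```

View pics/w5.png

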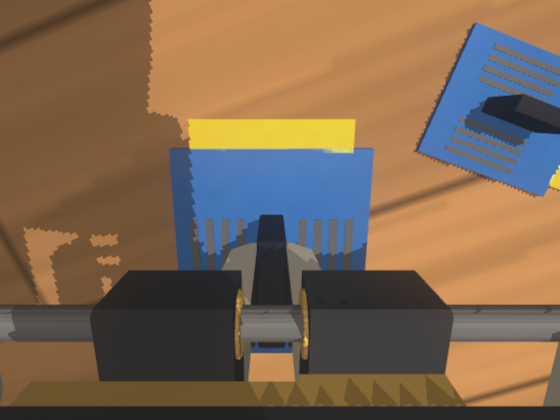

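Run:
```python
from m import *
c=L("w5"); st=read_state(); M=R.from_rotvec(st["orientation"]).as_matrix(); p=st["tool_pos"]
for n,q in(("tgL",(187.5,119)),("tgR",(354.5,119)),("plL",(169.5,148.5)),("plR",(373,148.5))):
    X=onz(c,q,p[2]-.190); print(n,(M.T@(X-p)*1000).round(1))
# seat-related targets (tool axes when aligned to caddy)
```

```text
tgL [ 70.  -40.4 190. ]
tgR [ 69.9  39.8 189.9]
plL [ 56.  -50.2 190. ]
plR [ 55.9  49.7 190. ]
```

```bash
python3 -m creep '[[[0,0,-2],[0,0,0]],[[0.3,1.2,-3],[0,0,0]],[[0.8,3.1,-0.8],[0,0,0]],[[0.9,3.6,0],[0,0,0]],[[0.9,3.6,0],[0,0,0]],[[0.9,3.6,0],[0,0,0]],[[0.9,3.6,0],[0,0,0]],[[0.9,3.6,0],[0,0,0]],[[0.9,3.6,0],[0,0,0]],[[0.9,3.6,0],[0,0,0]],[[0.8,3.2,0],[0,0,0]],[[0.6,2.6,0],[0,0,-3]]]'; python3 -m creep '[[[0.1,1.5,0],[0,0,-3]],[[0,1,0],[0,0,-2.9]],[[0,0,0],[0,-4,0]],[[0,0,0],[0,-4,0]],[[0,0,0],[0,0,0]],[[0,0,0],[0,0,0]]]'
python3 - <<'E'
from h import *
c=read_camera("wrist"); save("w6",c["img"]); np.save("w6.npy",c,allow_pickle=True)
st=read_state(); M=R.from_rotvec(st["orientation"]).as_matrix(); print(st["tool_pos"],M.round(4),st["force"])
E
```

```text
t: 6.93
tool_pos: [0.5161, 0.1767, 0.2916]
orientation: [-0.456, -3.107, 0.0]
force: [0.3, -1.2, -2.1]
opening: 0.0118
t: 7.43
tool_pos: [0.5217, 0.1986, 0.2917]
orientation: [0.282, 2.993, -0.021]
force: [-0.7, 0.0, -2.4]
opening: 0.0117
[0.52195454 0.19844705 0.2920352 ] [[-9.732e-01  1.876e-01  1.332e-01]
 [ 1.858e-01  9.822e-01 -2.610e-02]
 [-1.358e-01 -6.000e-04 -9.907e-01]] [-0.02412097  1.04139622 -2.57564878]
```

View pics/w6.png

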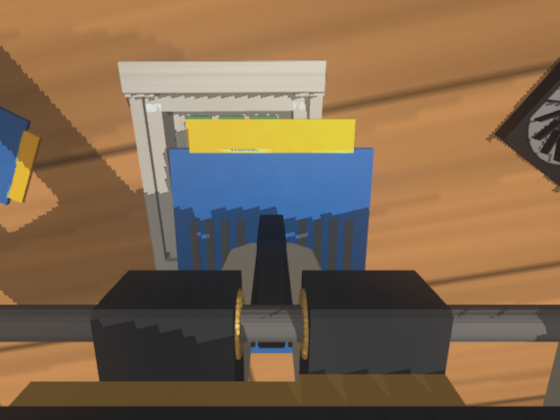

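The panel is held tilted and the lip is clearly visible (back edge (120,63)-(326,61), front (124,95)-(324,92)). I overshot in y by about 28 mm. This view lets me re-check the lip.

Run:
```python
from m import *
c=L("w6")
save("w6c",c["img"],(110,50,340,110),3.4)
a=np.radians(-10.8); C=np.array([[np.cos(a),-np.sin(a)],[np.sin(a),np.cos(a)]]); seat=np.array([.526,.1686])
for n,q,z in(("backL",(119.5,63),.045),("backR",(326.5,61),.045),("frL",(124,95),.045),("frR",(324.5,91.5),.045)):
    X=onz(c,q,z); print(n,X.round(4),(C.T@(X[:2]-seat)*1000).round(1))
w1=L("w1");k=3.6/1.4
f=lambda p:(195+(p[0]+.5)/k-.5,35+(p[1]+.5)/k-.5)
b=L("w2");g=lambda p:(275+(p[0]+.5)/k-.5,28+(p[1]+.5)/k-.5)
for n,cc,q,z in(("backL",w1,f((31,40)),.045),("backR",w1,f((374,35)),.045),("frL",w1,f((38,97)),.045),("frR",w1,f((372,90)),.045),("backL",b,g((51,31)),.045),("backR",b,g((394,29)),.045)):
    X=onz(cc,q,z); print(n,X.round(4),(C.T@(X[:2]-seat)*1000).round(1))
```

```text
backL [0.4372 0.1246 0.045 ] [-79.  -59.8]
backR [0.4588 0.243  0.045 ] [-80.   60.5]
frL [0.4546 0.121  0.045 ] [-61.2 -60.1]
frR [0.4752 0.2397 0.045 ] [-63.2  60.3]
backL [0.4367 0.1237 0.045 ] [-79.3 -60.9]
backR [0.4589 0.2428 0.045 ] [-79.8  60.3]
frL [0.4555 0.1215 0.045 ] [-60.4 -59.4]
frR [0.4767 0.2394 0.045 ] [-61.7  60.3]
backL [0.436  0.1242 0.045 ] [-80.1 -60.5]
backR [0.4587 0.2425 0.045 ] [-79.9  60. ]
```

View pics/w6c.png

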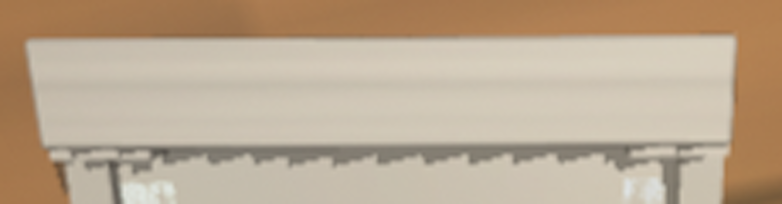

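```bash
python3 -m creep '[[[0.1,-1.2,0],[0,0,0]],[[0.1,-1.65,0],[0,0,0]],[[0.13,0,1],[0,0,0]],[[0.27,0,2],[0,0,0]],[[0.2,0,1.5],[0,0,0]],[[0.07,0,0.5],[0,0,0]],[[0,0,0],[0,0,0]],[[0,0,0],[0,0,0]],[[0,0,0],[0,0,0]]]'
python3 - <<'E'
from m import *
c=read_camera("wrist"); save("w7",c["img"]); np.save("w7.npy",c,allow_pickle=True)
c=read_camera("scene"); save("s7",c["img"],(240,120,350,215),6)
st=read_state(); M=R.from_rotvec(st["orientation"]).as_matrix(); p=st["tool_pos"]
a=np.radians(-10.8); C=np.array([[np.cos(a),-np.sin(a),0],[np.sin(a),np.cos(a),0],[0,0,1]]); seat=np.array([.526,.1686,.03])
print(p,st["force"]); print("tip caddy mm",(C.T@(p+M@[.0703,-.0003,.195]-seat)*1000).round(1), "tool in caddy",(C.T@M).round(4).tolist())
E
```

```text
t: 8.23
tool_pos: [0.5161, 0.1709, 0.243]
orientation: [0.283, 2.988, -0.019]
force: [-0.3, 0.4, -1.3]
opening: 0.0113
[0.51616018 0.17101636 0.24327163] [-1.26679853  0.14014666 -1.89068271]
tip caddy mm [-52.2   0.4  10.3] tool in caddy [[-0.99, 0.0003, 0.1409], [0.0004, 1.0, 0.0008], [-0.1409, 0.0009, -0.99]]
```

View pics/w7.png

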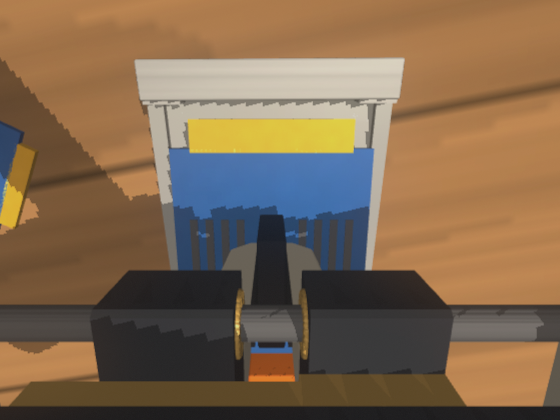

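View pics/s7.png

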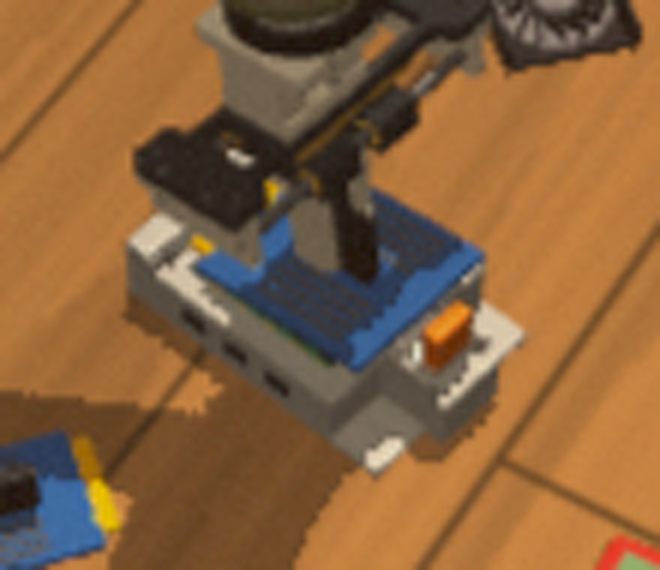

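```bash
cat > s.py <<'E'
from m import *
st=read_state(); M=R.from_rotvec(st["orientation"]).as_matrix(); p=st["tool_pos"]
a=np.radians(-10.8); C=np.array([[np.cos(a),-np.sin(a),0],[np.sin(a),np.cos(a),0],[0,0,1]]); seat=np.array([.526,.1686,.03])
T=C.T@M
print("t",st["t"],"F caddy",(C.T@st["force"]).round(1),"trq",st["wrist_torque"].round(2),"tip",(C.T@(p+M@[.0703,-.0003,.195]-seat)*1000).round(1),"TCP",(C.T@(p-seat)*1000).round(1),"tilt",np.degrees(np.arcsin(T[0,2])).round(2),"open",round(st["opening"],4))
E
python3 -m creep '[[[0.05,0,0.2],[0,0,0]],[[0.05,0,0.2],[0,0,0]],[[0.05,0,0.2],[0,0,0]],[[0.02,0,0.1],[0,0,0]],[[0.02,0,0.1],[0,0,0]],[[0,0,0],[0,0,0]],[[0,0,0],[0,0,0]]]'; python3 s.py; python3 -m creep '[[[0,0,0.07],[0,0,0]],[[0,0,0],[0,0,0]]]'; python3 s.py
```

```text
t: 8.92
tool_pos: [0.5147, 0.171, 0.2337]
orientation: [0.283, 2.989, -0.02]
force: [0.3, 0.0, -3.0]
opening: 0.012
t 8.9167 F caddy [ 0.3  0.1 -3. ] trq [ 0.02  0.11 -0.02] tip [-54.   -0.1   0.8] TCP [-11.5   0.3 203.7] tilt 7.99 open 0.012
t: 9.08
tool_pos: [0.5149, 0.171, 0.2331]
orientation: [0.283, 2.989, -0.02]
force: [0.1, -0.3, -0.9]
opening: 0.0117
t 9.0833 F caddy [ 0.2 -0.3 -0.9] trq [-0.01  0.1   0.03] tip [-53.8  -0.    0.2] TCP [-11.3   0.3 203.1] tilt 8.0 open 0.0117
```

```bash
python3 -m creep '[[[0,0,0.05],[0,0,0]],[[0,0,0.05],[0,0,0]],[[0,0,0],[0,0,0]]]'; python3 s.py; python3 -m creep '[[[0,0,0.05],[0,0,0]],[[0,0,0.05],[0,0,0]],[[0,0,0],[0,0,0]]]'; python3 s.py;  python3 - <<'E'
from m import *
c=read_camera("wrist"); save("w8",c["img"],(120,40,420,280),2.6)
E
```

```text
t: 9.33
tool_pos: [0.5152, 0.171, 0.2326]
orientation: [0.283, 2.989, -0.02]
force: [-2.4, 0.2, 2.0]
opening: 0.0118
t 9.3333 F caddy [-2.4 -0.2  2. ] trq [ 0.02  0.59 -0.05] tip [-53.5   0.1  -0.3] TCP [-11.1   0.3 202.6] tilt 8.01 open 0.0118
t: 9.58
tool_pos: [0.5155, 0.1709, 0.2318]
orientation: [0.283, 2.988, -0.02]
force: [-1.3, -0.8, 5.1]
opening: 0.0119
t 9.5833 F caddy [-1.1 -1.1  5.1] trq [-0.1   0.79 -0.04] tip [-53.1   0.1  -1.1] TCP [-10.8   0.3 201.8] tilt 8.05 open 0.0119
```

View pics/w8.png

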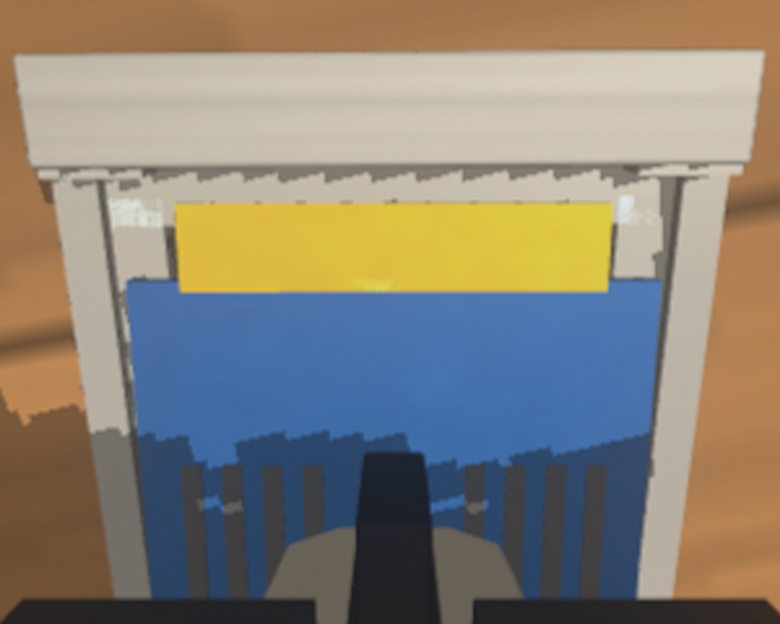

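Contact with the ledge occurs at a tip height of about 0 mm, as expected. The tongue is about 1 mm towards +y of centre. I'll lift 1.4 mm, shift -1 mm in y, and slide under the lip.

```bash
python3 -m creep '[[[-0.02,-0.1,-0.15],[0,0,0]],[[0,0,0],[0,0,0]],[[0.2,0,-0.03],[0,0,0]],[[0.3,0,-0.04],[0,0,0]],[[0.3,0,-0.04],[0,0,0]],[[0.2,0,-0.03],[0,0,0]],[[0,0,0],[0,0,0]]]'; python3 s.py; python3 -m creep '[[[0.2,0,-0.03],[0,0,0]],[[0.2,0,-0.03],[0,0,0]],[[0.2,0,-0.03],[0,0,0]],[[0,0,0],[0,0,0]],[[0,0,0],[0,0,0]]]'; python3 s.py;  python3 - <<'E'
from m import *
c=read_camera("wrist"); save("w9",c["img"],(120,40,420,280),2.6)
c=read_camera("scene"); save("s9",c["img"],(240,120,350,215),6)
E
```

```text
t: 10.22
tool_pos: [0.5044, 0.172, 0.2323]
orientation: [0.283, 2.99, -0.02]
force: [-0.3, -0.8, -1.7]
opening: 0.0115
t 10.2167 F caddy [-0.2 -0.8 -1.7] trq [0.02 0.09 0.02] tip [-64.4  -1.1  -0.5] TCP [-21.8  -0.7 202.3] tilt 7.96 open 0.0115
t: 10.63
tool_pos: [0.499, 0.173, 0.2327]
orientation: [0.283, 2.989, -0.02]
force: [-0.1, -0.4, -2.5]
opening: 0.0121
t 10.6333 F caddy [-0.  -0.4 -2.5] trq [ 0.02  0.11 -0.02] tip [-69.8  -1.   -0.1] TCP [-27.3  -0.7 202.7] tilt 8.0 open 0.0121
```

View pics/w9.png

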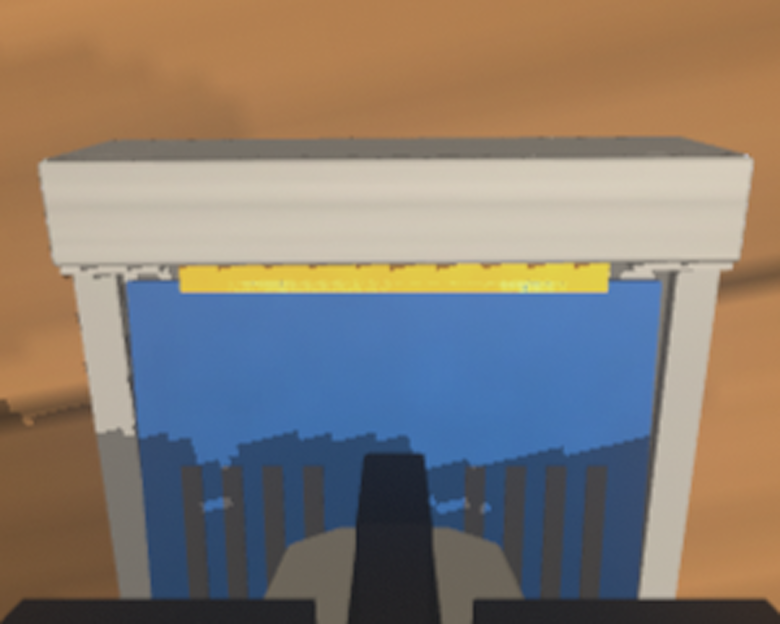

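View pics/s9.png

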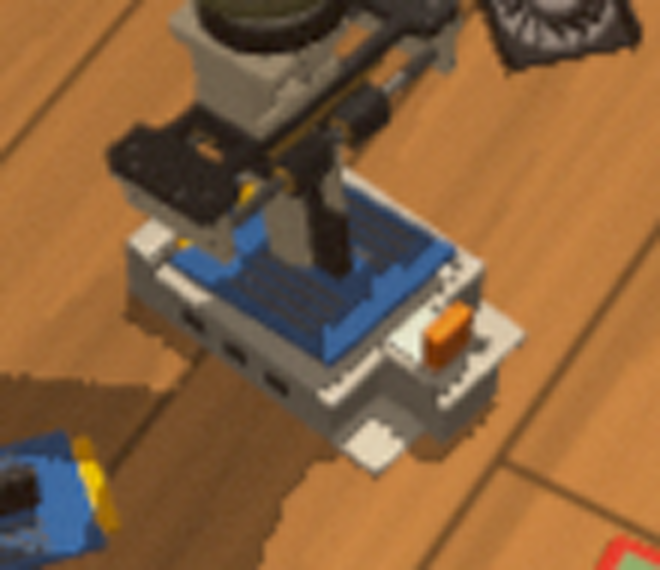

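The tongue is under the lip with only about 4.6 mm still showing (264-293 in the crop); seated it should be 4 mm. Next, rotate down about the tongue tip.

```bash
python3 -m creep '[[[0.1,0.03,-0.02],[0,0,0]],[[-0.34,0,0.12],[0,1,0]],[[-0.34,0,0.12],[0,1,0]],[[-0.34,0,0.12],[0,1,0]],[[-0.34,0,0.12],[0,1,0]],[[0,0,0],[0,0,0]],[[0,0,0],[0,0,0]]]'; python3 s.py; python3 -m creep '[[[-0.17,0,0.06],[0,0.5,0]],[[-0.17,0,0.06],[0,0.5,0]],[[-0.17,0,0.06],[0,0.5,0]],[[-0.17,0,0.06],[0,0.5,0]],[[0,0,0],[0,0,0]],[[0,0,0],[0,0,0]]]'; python3 s.py;  python3 - <<'E'
from m import *
c=read_camera("wrist"); save("w10",c["img"],(120,40,420,280),2.6)
c=read_camera("scene"); save("s10",c["img"],(240,120,350,215),6)
E
```

```text
t: 11.32
tool_pos: [0.5124, 0.1706, 0.2293]
orientation: [0.291, 3.059, -0.01]
force: [-0.2, 0.0, -1.0]
opening: 0.012
t 11.3167 F caddy [-0.2 -0.  -1. ] trq [0.05 0.05 0.02] tip [-70.4  -0.8  -0.1] TCP [-13.8  -0.6 199.3] tilt 3.97 open 0.012
t: 11.82
tool_pos: [0.5189, 0.1695, 0.2275]
orientation: [0.293, 3.093, -0.005]
force: [0.5, 0.7, -1.9]
opening: 0.012
t 11.8167 F caddy [ 0.3  0.8 -1.9] trq [ 0.05 -0.01 -0.  ] tip [-70.6  -0.7   0.2] TCP [ -7.1  -0.4 197.5] tilt 1.99 open 0.012
```

View pics/w10.png

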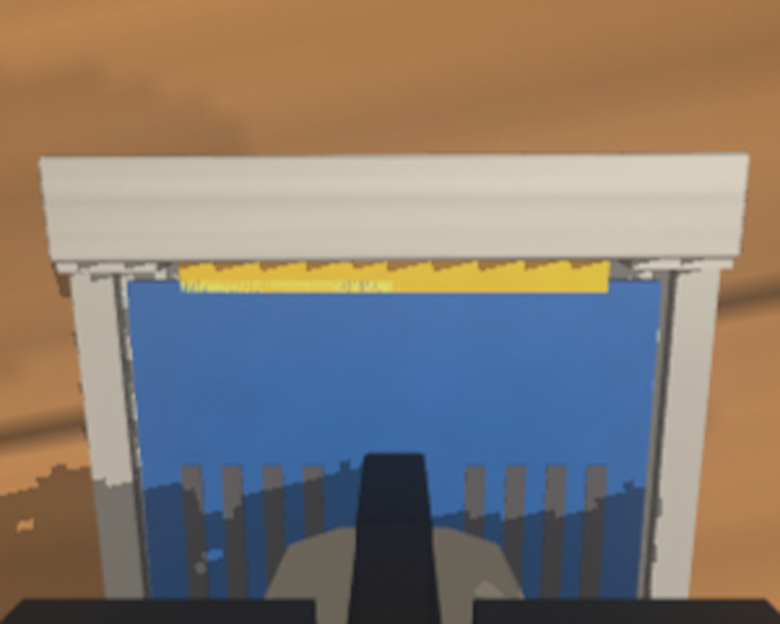

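View pics/s10.png

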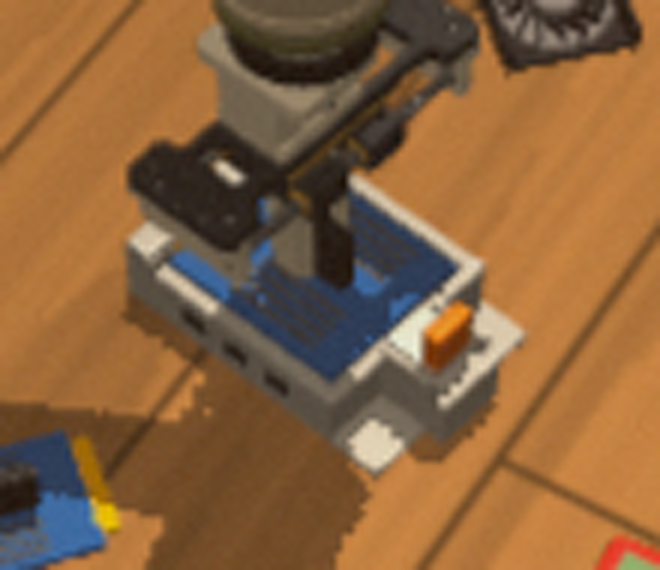

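```bash
python3 -m creep '[[[-0.12,0,0.06],[0,0.5,0]],[[-0.17,0,0.06],[0,0.5,0]],[[0,0,0],[0,0,0]],[[0,0,0],[0,0,0]]]'; python3 s.py; python3 -m creep '[[[-0.17,0,0.06],[0,0.5,0]],[[-0.17,0,0.06],[0,0.5,0]],[[0,0,0],[0,0,0]],[[0,0,0],[0,0,0]]]'; python3 s.py
```

```text
t: 12.25
tool_pos: [0.5218, 0.1689, 0.2264]
orientation: [0.295, 3.11, -0.003]
force: [0.4, 0.1, -2.2]
opening: 0.0119
t 12.25 F caddy [ 0.4  0.1 -2.2] trq [ 0.02  0.02 -0.01] tip [-71.1  -0.7   0.2] TCP [ -4.2  -0.5 196.4] tilt 1.0 open 0.0119
t: 12.58
tool_pos: [0.5253, 0.1683, 0.2253]
orientation: [0.296, 3.127, 0.0]
force: [0.6, 0.0, -0.5]
opening: 0.0114
t 12.5833 F caddy [ 0.6  0.1 -0.5] trq [ 0.01 -0.13  0.05] tip [-71.   -0.7   0.3] TCP [ -0.7  -0.4 195.3] tilt 0.01 open 0.0114
```

```bash
python3 -m creep '[[[0,0,0.03],[0,0,0]],[[0,0,0.03],[0,0,0]],[[0,0,0],[0,0,0]]]'; python3 s.py; python3 -m creep '[[[0,0,0.03],[0,0,0]],[[0,0,0.03],[0,0,0]],[[0,0,0],[0,0,0]]]'; python3 s.py
python3 - <<'E'
from m import *
c=read_camera("wrist"); save("w11",c["img"],(120,40,420,400),1.6)
c=read_camera("scene"); save("s11",c["img"],(240,120,350,215),6)
E
```

```text
t: 12.83
tool_pos: [0.5251, 0.1684, 0.2252]
orientation: [0.296, 3.127, 0.0]
force: [-1.8, -1.0, 4.1]
opening: 0.0118
t 12.8333 F caddy [-1.5 -1.3  4.1] trq [-0.19  0.07 -0.05] tip [-71.   -0.7   0.1] TCP [ -0.8  -0.4 195.2] tilt 0.04 open 0.0118
t: 13.08
tool_pos: [0.5252, 0.1684, 0.2251]
orientation: [0.296, 3.127, 0.0]
force: [-4.6, -1.2, 8.3]
opening: 0.0118
t 13.0833 F caddy [-4.3 -2.1  8.3] trq [-0.28  0.38 -0.04] tip [-70.9  -0.6   0. ] TCP [ -0.8  -0.3 195.1] tilt 0.04 open 0.0118
```

View pics/w11.png

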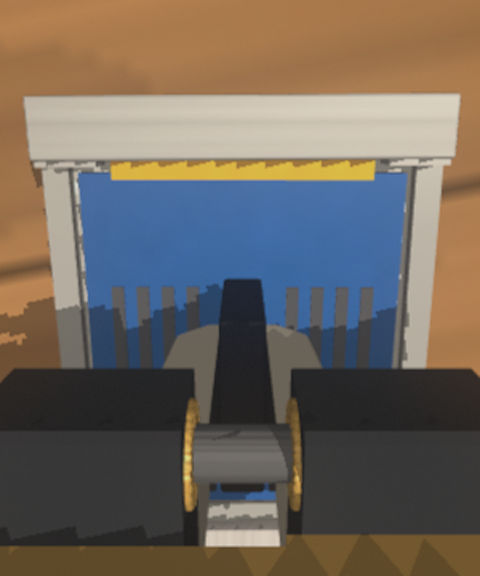

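View pics/s11.png

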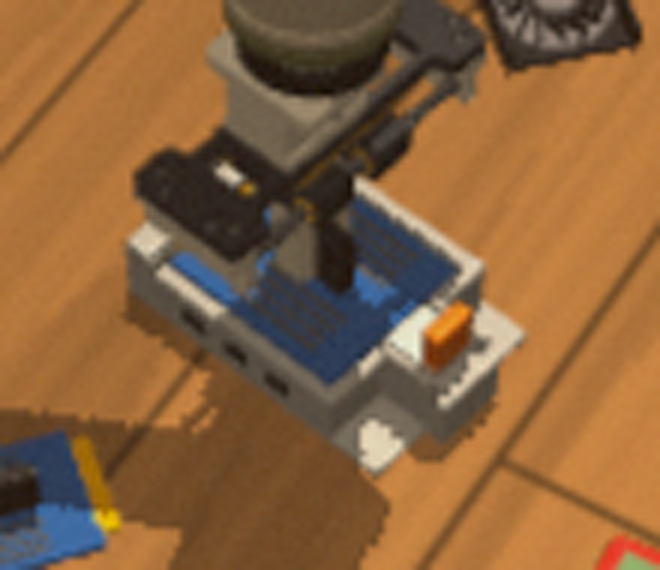

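The panel is flat (tilt 0.04°, TCP 195.1 mm above the seat, as at the grasp), with a light 8 N bearing on the ledge. Releasing.

```bash
python3 -m creep '[[[0,0,-0.03],[0,0,0]],[[0,0,0],[0,0,0]],[[0,0,0],[0,0,0]],[[0,0,0],[0,0,0]],[[0,0,0],[0,0,0]]]' 40; python3 s.py; python3 -m creep '[[[0,0,-0.5],[0,0,0]],[[0,0,-1.5],[0,0,0]],[[0,0,-3],[0,0,0]],[[0,0,-3.5],[0,0,0]],[[-1,0,-3],[0,0,0]],[[-2.5,0,-1.5],[0,0,0]],[[-2.5,0,0],[0,0,0]],[[0,0,0],[0,0,0]],[[0,0,0],[0,0,0]]]'
python3 - <<'E'
from m import *
c=read_camera("wrist"); save("w12",c["img"]); np.save("w12.npy",c,allow_pickle=True)
E
python3 s.py
```

```text
t: 13.6
tool_pos: [0.5249, 0.1683, 0.2241]
orientation: [-0.296, -3.127, 0.0]
force: [-0.5, 0.6, 0.5]
opening: 0.0363
t 13.6 F caddy [-0.6  0.5  0.5] trq [ 0.06 -0.03  0.01] tip [-71.4  -0.8  -0.9] TCP [ -1.   -0.5 194.1] tilt -0.02 open 0.0363
t: 14.35
tool_pos: [0.5846, 0.1567, 0.3545]
orientation: [-0.298, -3.127, -0.0]
force: [-0.7, 0.7, -0.5]
opening: 0.0373
t 14.4 F caddy [-0.4 -1.1 -0.5] trq [ 0.04  0.04 -0.  ] tip [-11.6  -0.9 129. ] TCP [ 58.9  -0.6 323.9] tilt -0.07 open 0.0372
```

View pics/w12.png

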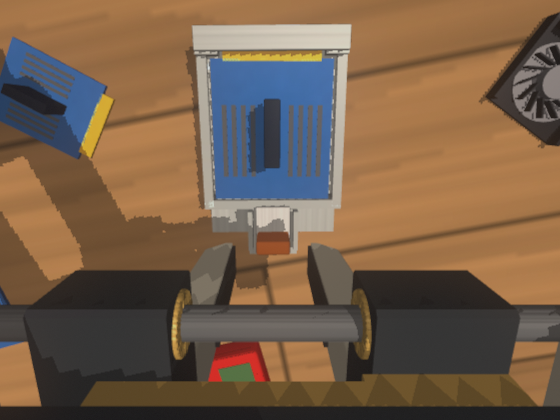

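The panel lies within the walls (211-332, 55-200) with the tongue hooked under the lip. The orange knob is at (273,243).

Run:
```python
from m import *
c=L("w12"); save("w12c",c["img"],(180,20,360,265),2.4); save("w12k",c["img"],(230,190,320,265),6)
a=np.radians(-10.8); C=np.array([[np.cos(a),-np.sin(a),0],[np.sin(a),np.cos(a),0],[0,0,1]]); seat=np.array([.526,.1686,.03])
for q in((256.5,254),(289,254),(256.5,243),(289,243)): print((C.T@(onz(c,q,.07)-seat)*1000).round(1))
```

```text
[ 97.2 -13.   40. ]
[97.3 13.8 40. ]
[ 87.6 -12.9  40. ]
[87.6 13.7 40. ]
```

View pics/w12c.png

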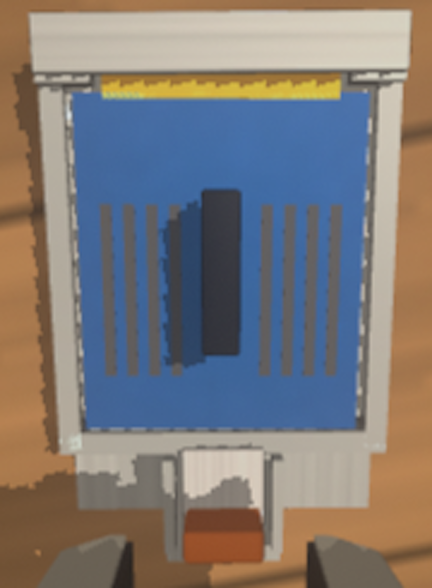

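View pics/w12k.png

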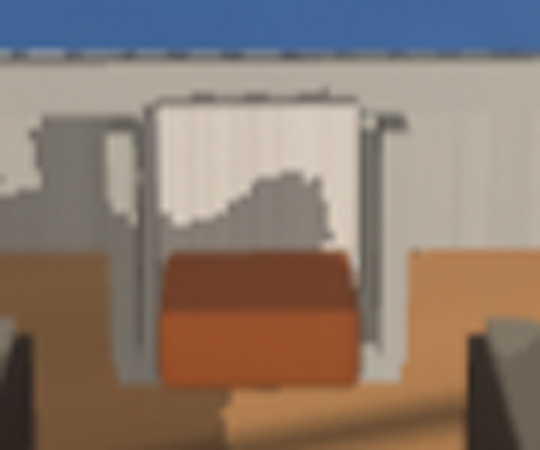

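```bash
python3 -m creep '[[[-1,0.1,0],[0,0,0]],[[-2.5,0,0],[0,0,0]],[[-2,0,1],[0,0,0]],[[-0.4,0,3],[0,0,0]],[[0,0,3],[0,0,0]],[[0,0,2.5],[0,0,0]],[[0,0,1.5],[0,0,0]],[[0,0,0.7],[0,0,0]],[[0,0,0],[0,0,0]],[[0,0,0],[0,0,0]]]' 0 20; python3 s.py
python3 - <<'E'
from m import *
c=read_camera("wrist"); save("w13",c["img"])
c=read_camera("scene"); save("s13",c["img"],(240,120,350,215),6)
E
```

```text
t: 15.23
tool_pos: [0.6422, 0.1472, 0.2384]
orientation: [0.296, 3.127, 0.0]
force: [1.0, -0.3, 0.3]
opening: 0.0006
t 15.2333 F caddy [ 1.  -0.1  0.3] trq [ 0.03 -0.01 -0.04] tip [47.9  0.5 13.4] TCP [118.1   0.8 208.4] tilt 0.04 open 0.0006
```

View pics/w13.png

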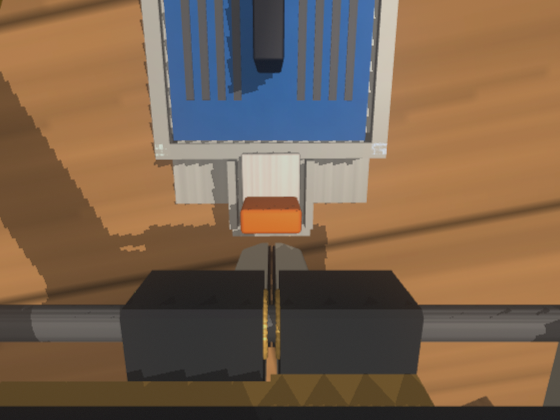

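View pics/s13.png

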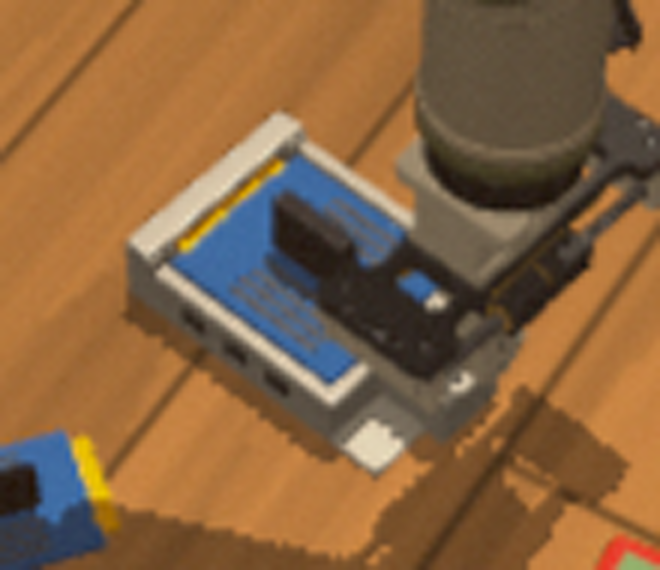

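```bash
python3 -m creep '[[[0.2,0,0.2],[0,0,0]],[[0.4,0,0.3],[0,0,0]],[[0.3,0,0],[0,0,0]],[[0.2,0,0],[0,0,0]],[[0.2,0,0],[0,0,0]],[[0.2,0,0],[0,0,0]],[[0,0,0],[0,0,0]]]'; python3 s.py; python3 -m creep '[[[0.2,0,0],[0,0,0]],[[0.2,0,0],[0,0,0]],[[0.2,0,0],[0,0,0]],[[0.2,0,0],[0,0,0]],[[0.2,0,0],[0,0,0]],[[0,0,0],[0,0,0]]]'; python3 s.py
python3 - <<'E'
from m import *
c=read_camera("wrist"); save("w14",c["img"])
E
```

```text
t: 15.92
tool_pos: [0.627, 0.1499, 0.2325]
orientation: [-0.296, -3.128, 0.0]
force: [-0.2, 1.1, -0.5]
opening: 0.0003
t 15.9167 F caddy [-0.4  1.  -0.5] trq [0.01 0.06 0.02] tip [32.4  0.2  7.5] TCP [102.8   0.5 202.5] tilt -0.0 open 0.0003
t: 16.42
tool_pos: [0.6172, 0.1518, 0.2324]
orientation: [-0.296, -3.127, 0.0]
force: [0.6, -0.2, 0.1]
opening: 0.0003
t 16.4167 F caddy [ 0.6 -0.   0.1] trq [-0.01 -0.05 -0.04] tip [22.4  0.3  7.4] TCP [ 92.7   0.6 202.4] tilt -0.02 open 0.0003
```

View pics/w14.png

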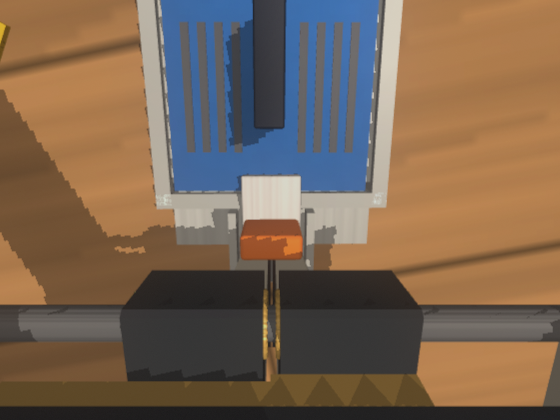

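The bolt is sliding and the bar's tip has crossed the wall (241-300, 177). I'll keep going to the stop.

```bash
python3 -m creep '[[[0.2,0,0],[0,0,0]],[[0.2,0,0],[0,0,0]],[[0.2,0,0],[0,0,0]],[[0.1,0,0],[0,0,0]],[[0.1,0,0],[0,0,0]],[[0,0,0],[0,0,0]]]'; python3 s.py; python3 -m creep '[[[0.1,0,0],[0,0,0]],[[0.1,0,0],[0,0,0]],[[0,0,0],[0,0,0]]]'; python3 s.py; python3 -m creep '[[[0.1,0,0],[0,0,0]],[[0.1,0,0],[0,0,0]],[[0,0,0],[0,0,0]]]'; python3 s.py
```

```text
t: 16.97
tool_pos: [0.6097, 0.1532, 0.2325]
orientation: [0.296, 3.127, 0.0]
force: [2.4, -0.2, -0.6]
opening: 0.0003
t 16.9667 F caddy [ 2.4  0.2 -0.6] trq [-0.01 -0.49 -0.01] tip [15.   0.3  7.4] TCP [ 85.1   0.5 202.5] tilt 0.04 open 0.0003
t: 17.22
tool_pos: [0.6088, 0.1532, 0.2328]
orientation: [0.296, 3.123, 0.0]
force: [10.3, -2.2, -6.9]
opening: 0.0003
t 17.2167 F caddy [10.5 -0.2 -6.9] trq [-0.19 -1.86  0.15] tip [14.8  0.3  7.5] TCP [ 84.3   0.4 202.8] tilt 0.24 open 0.0003
t: 17.47
tool_pos: [0.608, 0.1533, 0.233]
orientation: [0.296, 3.12, 0.001]
force: [19.3, -2.2, -11.8]
opening: 0.0004
t 17.4667 F caddy [ 19.3   1.5 -11.8] trq [-0.3  -3.31  0.12] tip [14.7  0.3  7.4] TCP [ 83.4   0.3 203. ] tilt 0.46 open 0.0004
```

The force ramped to 19 N with no further travel, so this is a hard stop. Backing off and checking the overlap.

```bash
python3 -m creep '[[[-0.4,0,0],[0,0,0]],[[-1,0,0],[0,0,0]],[[-1.5,0,-1],[0,0,0]],[[0,0,-3],[0,0,0]],[[0,0,-3.5],[0,0,0]],[[0,0,-3],[0,0,0]],[[0.5,0,-2],[0,0,0]],[[0,0,0],[0,0,0]],[[0,0,0],[0,0,0]]]'; python3 s.py
python3 - <<'E'
from m import *
c=read_camera("wrist"); save("w15",c["img"]); save("w15k",c["img"],(180,0,370,250),2.4); np.save("w15.npy",c,allow_pickle=True)
c=read_camera("scene"); save("s15",c["img"],(240,120,350,215),6)
E
```

```text
t: 18.22
tool_pos: [0.6295, 0.1496, 0.3591]
orientation: [0.296, 3.125, 0.001]
force: [0.4, -0.7, -0.7]
opening: 0.0001
t 18.2167 F caddy [ 0.5 -0.6 -0.7] trq [-0.02  0.    0.02] tip [ 35.4   0.7 134. ] TCP [105.2   0.8 329.1] tilt 0.14 open 0.0001
```

View pics/w15k.png

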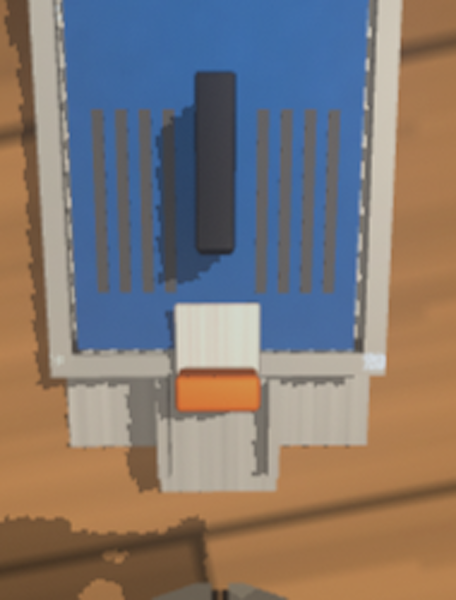

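View pics/s15.png

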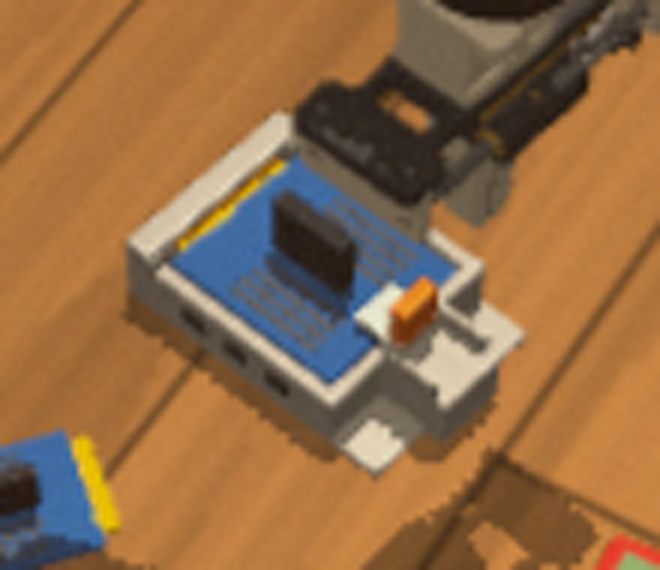

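Run:
```python
from m import *
c=L("w15"); k=2.4
f=lambda x,y:(180+(x+.5)/k-.5,(y+.5)/k-.5)
a=np.radians(-10.8); C=np.array([[np.cos(a),-np.sin(a),0],[np.sin(a),np.cos(a),0],[0,0,1]]); seat=np.array([.526,.1686,.03])
for n,q,z in(("bar tip",(218,303),.0435),("panel edge L",(78,351),.035),("panel edge R",(354,350),.035),("knob +x top",(218,411),.07),("knob -x top",(218,376),.07),("rib top -x",(216,71),.075),("bracket end",(218,491),.033)): print(n,(C.T@(onz(c,f(*q),z)-seat)*1000).round(1))
```

```text
bar tip [41.6  0.5 13.5]
panel edge L [ 58.7 -50.3   5. ]
panel edge R [58.5 49.9  5. ]
knob +x top [75.3  0.5 40. ]
knob -x top [63.9  0.5 40. ]
rib top -x [-24.7   0.1  45. ]
bracket end [111.8   0.4   3. ]
```

Bar overlap is about 17 mm (expected 16), and the knob centre at 69.6 mm matches the shut position of 69.8 mm. The panel edge is at 58.6 mm and at flush height. One check on the bystanders, then hand in.

```bash
python3 - <<'E'
from m import *
t=read_camera("top")["img"]; t0=cv2.imread("pics/top0.png")[:,:,::-1]
for n,(x,y) in dict(can=(424,247),lid=(390,215),fan=(152,239),tester=(265,171)).items():
    s=np.s_[y-16:y+16,x-18:x+18]; print(n,np.abs(t[s].astype(int)-t0[s]).mean().round(1))
save("t16",t)
E
python3 -m creep '[[[0,0,0],[0,0,0]],[[0,0,0],[0,0,0]],[[0,0,0],[0,0,0]]]' ; python3 s.py
```

```text
can 2.9
lid 2.9
fan 3.3
tester 6.2
t: 18.62
tool_pos: [0.6291, 0.1494, 0.3561]
orientation: [-0.296, -3.126, 0.001]
force: [0.5, -0.1, 0.1]
opening: 0.0007
t 18.6167 F caddy [0.5 0.  0.1] trq [ 0.04 -0.07  0.03] tip [ 34.2   0.  131.3] TCP [104.9   0.4 326.1] tilt -0.11 open 0.0007
```

View pics/t16.png

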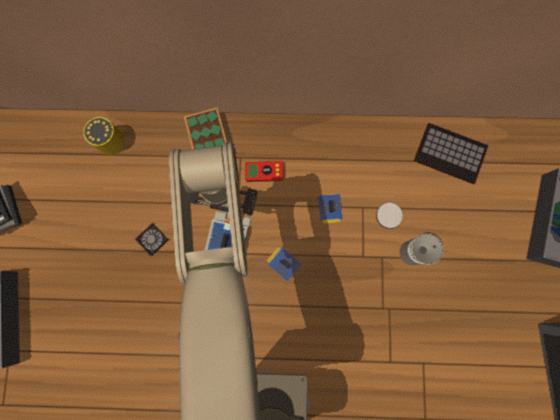

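The bystanders are where they started: canister (424,247), lid (390,215), fan (152,239), tester (265,171). The tester's slightly larger image difference comes from the arm passing close to it in the picture. The robot is touching nothing.

```bash
python3 -c "
from plant import *
print(close_job())"
```

```text
the job is handed in; nothing more can be done
None
```

The caddy is closed and the job is handed in, at about 18.6 s of the 56 s allowed. I gripped the largest panel by its rib and slid its tongue under the lip at about 8° tilt. I then lowered it flat, set it down with about 8 N on the ledge and released it. Last, I pushed the bolt to its stop, where the force rose to 19 N with no further travel.

Last checks:
- **Panel:** it lies level with the walls, tongue under the lip, with its +x edge about 58.6 mm from the seat point (nominal 58).
- **Bolt:** the bar overlaps the panel by about 17 mm (expected 16), and the knob centre is at 69.6 mm (expected 69.8 when shut).
- **Canister, lid, fan and tester:** they show no movement in the top view. The tester's image difference was slightly higher than the others, which I put down to the arm close by in the picture.
- **Robot:** it was clear and touching nothing when I handed in.

One disagreement: before I lowered the panel, the arm's own position and the picture differed by about 1.5 mm on how far the tongue was in. That is within the play, and the panel went home without jamming.

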